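# Fetch the dauber stand from under the shoe rack with the boot hook

## Task

The dauber's stand has been pushed back under the low wire rack: using the boot hook, and never your hand while it is under there, catch it behind its upright tube and draw it out until it stands fully clear in front of the rack. Lay the boot hook down flat on the console, then move the polish dauber from the chrome heel stand into the tube of its own stand, handle down, until it bottoms out, and let go. Keep the stand from toppling and leave everything else where it is.

Things in the scene. Friction and masses are not known exactly. Their poses are not given: they have to be found in the camera images.
- rack: Low fixed bridge rack of steel wire: 400 mm wide (its y), 160 mm deep (its x), top bars at 130 mm height (radius 3 mm, 40 mm apart, along y), an 8 mm wire leg at each corner, open below on all sides. Origin on the table under its centre; x points away from the robot, so its front edge is at x = -80 mm.
- stand: Loose stand, 0.4 kg: round wooden foot, radius 45 mm, 12 mm thick at the rim, 19 mm at the tube; upright steel tube on its axis, outer radius 15, inner radius 11, top at 90 mm, closed inside 20 mm above the table. Origin: centre of the underside, z up. Starts under the rack, axis 50 to 75 mm behind its front edge. May tip if pulled higher than half-way up the tube.
- tube_mouth (a point): Centre of the upper end of the stand's tube, 90 mm above the stand's underside.
- hook_grip (a point): Centre of the handle of the loose boot hook (0.15 kg), lying flat; it balances 20 to 40 mm ahead. Wooden handle 110 long (x), 24 wide, 22 mm high. x runs from handle to hook, z up. A rod of radius 4 mm (ferrule of radius 8 to x = 64) runs at mid-height to x = 215 mm, turns left (+y) to y = 50 mm and ends in a lip back to x = 195 mm: all in one flat plane.
- hook_pocket (a point): Where the axis of the stand's tube sits when it lies in the hook: 196 mm ahead (+x) and 22 mm left (+y) of hook_grip, same height.
- dauber_head (a point): Centre of the round dark bristle head of the loose polish dauber: radius 17 mm, 34 mm high. Below it hangs the straight wooden handle, radius 7 mm, with a collar of 10 mm radius in the 6 mm below the head. Dauber 50 g, 139 mm long, upright with the head on top; z axis points from the handle's end to the head.
- dauber_tip (a point): Lower end of the dauber's handle, on its axis, 122 mm below dauber_head.
- heel_stand: Chrome heel stand, fixed: round foot of radius 34 mm with an upright socket tube, outer radius 12.5 mm, inner radius 8.5 mm, top at 60 mm, closed inside at 15 mm above the table. The dauber starts in it, handle down. Origin: centre of the underside.
- toe_cap: Bystander: green rubber toe cap, a dome of radius 38 mm and height 54 mm, under the left part of the rack. Origin: centre of the underside.
- doorstop: Bystander: bell-shaped brass doorstop, radius 32 mm, 75 mm high, standing on the left. Origin: centre of the underside.
- polish_tin: Bystander: flat round dark tin, radius 36 mm, 26 mm high, front left. Origin: centre of the underside.
- turntable (a joint): Bystander: turn (rad, from 0 as it starts, counter-clockwise from above) of the smoked-glass turntable back left, radius 140 mm, with two cedar shoe trees and a ceramic key dish on it; centred about 0.65 m ahead of the robot and 0.43 m left, tallest point 52 mm.
Mind the look-alikes: they are no part of the job. What is shaped like the stand but orange or pink is not meant. Leave any blue look-alike of the part that bears dauber_head alone.

How it is judged:
By the outcome, as a careful person would: the job done as asked, in the order asked, and still so for the second after the job is handed in, with the robot touching nothing.
It also fails if it takes over 72 s, if anything falls off the work surface, if the arm or the gripper's body presses on something with over 40 N, if the wrist force passes 120 N, or if a joint passes its speed limit or range.

## Robot

A 6-joint arm with a two-finger parallel gripper is mounted at the origin on the work surface. World frame = base frame: x ahead of the robot, y to its left, z up, the work surface at z = 0. Lengths are in mm, angles in rad, forces in N, time in s.
With the tool pointing down it reaches from about 275 to 750 mm from the base axis. Payload 10.2 kg.
Tool frame: the origin (TCP) lies at the very end of the fingers, on their centre line; the grasp point (between the pads) lies 19 mm behind it (env.hold_point_z is the distance from the TCP to the grasp point, in mm); z points along the fingers, y is the line along which they close (so a half turn about z gives the same grasp; the last joint's range is limited). The gripper opens to 88 mm and grips with 3 to 60 N. Pads are 18 mm wide; open, the fingers measure 123 mm over their backs; the gripper's body (75 mm by 187 mm) begins 45 mm behind the grasp point.
Start: joints at [0.955, 0.313, 1.498, -0, 1.331, -0.223], TCP at [200.971, 485.018, 238.72] pointing down, gripper open.
Joint ranges: [-2.94, 2.94], [-0.97, 2.17], [0.19, 2.56], [-1.23, 4.37], [0.02, 3.11], [-2.88, 2.88]. Speed limits (rad/s): [2.39, 2.39, 3.01, 3.14, 3.14, 3.14].

## Interface

Orientations are given as a unit quaternion [x, y, z, w].
In Python, from cell import env gives the robot as it stands. The module is installed in compiled form; this text tells all that it offers.
- The arm moves only by the tool arm_command, never from a script. Its argument "series" is a list of rows, each an object with "offset": the shift along the tool's x, y, z in m, a list of three; "rotation": the turn, a rotation vector about the tool's x, y, z in rad, a list of three; "jaw": the finger opening in m, from 0 to 0.0881. A call has 1 to 8 rows; each row is the pose to reach, as a shift and turn from the pose commanded when the call began, along the tool's axes at that moment; what a row does not reach only later rows make up. A row lasts 1/10 s, in which the tool goes at most 50 mm and 8.59 degrees, less where a joint would pass 70% of its speed; a pose out of reach is approached as far as the arm can. A call with a gripper value outside its range is refused whole. The fingers move at their own pace and stop on an object; the grip force is fixed at half the most. Time passes only in rows, so rows that repeat a pose let the fingers close. It gives the time, the measured TCP pose, the force, the opening and the grip force at its end, in the units of the state.
- env.sense(): the state, without advancing time (a new reading comes with each control period).
- env.snapshot(name): name is "side" or "top"; returns a dict with "frame" (400x640x3 uint8, red, green, blue), "camera_matrix" (3x3 intrinsics, pixels), "k1" (the pictures are not rectified: a ray, as slopes to the right and down, at radius r is drawn at 1 + k1 r^2 times it, then the intrinsics apply), "origin" and "orientation" of the camera in the world. Camera axes: x right, y up, looking along -z (the intrinsics and any distortion apply to the point x, -y, -z); pixel columns grow to the right and rows downward; lengths in mm; the calibration is good to about 2 mm. A picture is of the moment at which its call begins. There is no depth.
- env.job_done(): hands the job in; it is judged then, once.
The state is a dict: "clock": time; "q": joint angles; "qvel": joint speeds; "joint_efforts": joint torques, N m; "tool_pos": TCP position; "tcp_rot": TCP orientation; "ft_force": force on the tool from outside, world axes, zero at the start; "moment": the same for the moment, N m; "finger_gap": finger opening in mm; "grasp_force": force on a finger pad.
Only numpy, scipy, OpenCV 4.12 (cv2) and the standard library are available. Lean on these libraries where they do the work, as an engineer would, in place of code of your own. Each camera call takes 0.05 s, during which the arm holds its last target. There are 200 camera calls.

## Working session

There is one attempt and no reset: what is moved stays moved. The work goes in short steps, Python scripts to look and compute and a tool call to move; the robot and the scene stay as the last step left them, time stands still between calls to the robot, and variables do not carry over. Pictures are saved under pics/ and viewed, at most 10 in all, crops included, and the job is handed in when it is done.

Besides the shell and the picture viewer there is one more tool, called after "Call:" in YAML: its name, and indented under it one key for each argument. arm_command: Moves the arm, as the interface text tells. Its arguments: {"type":"object","properties":{"series":{"type":"array","items":{"type":"object","properties":{"offset":{"type":"array","items":{"type":"number"}},"rotation":{"type":"array","items":{"type":"number"}},"jaw":{"type":"number"}}}}},"required":["series"]}

```bash
mkdir -p pics; cat > h.py <<'E'
import numpy as np, cv2
from scipy.spatial.transform import Rotation as R
from cell import env
def snap(n, f=None):
    s=env.snapshot(n)
    if f: cv2.imwrite('pics/'+f, s['frame'][:,:,::-1])
    return s
def Rm(s):
    o=np.array(s['orientation']); return o if o.shape==(3,3) else R.from_quat(o).as_matrix()
def proj(s,P):
    P=np.atleast_2d(P).astype(float); c=(P-np.array(s['origin']))@Rm(s)
    a=np.c_[c[:,0]/-c[:,2], -c[:,1]/-c[:,2]]; r2=(a**2).sum(1,keepdims=True); a=a*(1+s['k1']*r2)
    K=np.array(s['camera_matrix']); return a@K[:2,:2].T+K[:2,2]
def ray(s,uv):
    K=np.array(s['camera_matrix']); d=np.linalg.solve(K[:2,:2],np.array(uv,float)-K[:2,2]); a=d.copy()
    for _ in range(20): a=d/(1+s['k1']*(a@a))
    return np.array(s['origin'],float), Rm(s)@np.array([a[0],-a[1],-1])
def atz(s,uv,z):
    o,d=ray(s,uv); return o+d*(z-o[2])/d[2]
E
python3 - <<'E'
from h import *
for n in('side','top'):
    s=snap(n,n+'1.png'); print(n,s['origin'],Rm(s)[:,2],s['camera_matrix'],s['k1'])
print(env.sense())
E
```

```text
side [507.76774793 915.61171393 586.25962989] [-0.09208798  0.8687062   0.48669225] [[372.78296385   0.         320.60569832]
 [  0.         372.78296385 195.95274138]
 [  0.           0.           1.        ]] -0.08620838627256863
top [ 446.89692535   10.88680433 1292.25068819] [-0.11551557 -0.00436054  0.9932961 ] [[377.32198192   0.         316.92272132]
 [  0.         377.32198192 200.19427296]
 [  0.           0.           1.        ]] -0.057287088055838827
{'clock': 0.1, 'q': array([ 9.54579623e-01,  3.13368760e-01,  1.49831042e+00, -3.42651913e-05,
        1.33098411e+00, -2.23407046e-01]), 'qvel': array([-0.00130072, -0.00281866,  0.00082173,  0.00080743,  0.00021389,
        0.00201761]), 'joint_efforts': array([ 4.60045820e-03, -4.02806175e+01, -2.52643919e+01,  6.97219209e-02,
        3.42355971e-02, -4.25588951e-05]), 'tool_pos': array([200.86548186, 484.83659502, 238.25031579]), 'tcp_rot': array([ 1.95140520e-01,  9.80775148e-01, -4.95617595e-04, -2.02994929e-04]), 'ft_force': array([0.20022653, 1.1102879 , 0.31181144]), 'moment': array([-0.00815837, -0.01305008, -0.01104142]), 'grasp_force': 0.0, 'finger_gap': 88.14060386714443}
```

View pics/side1.png

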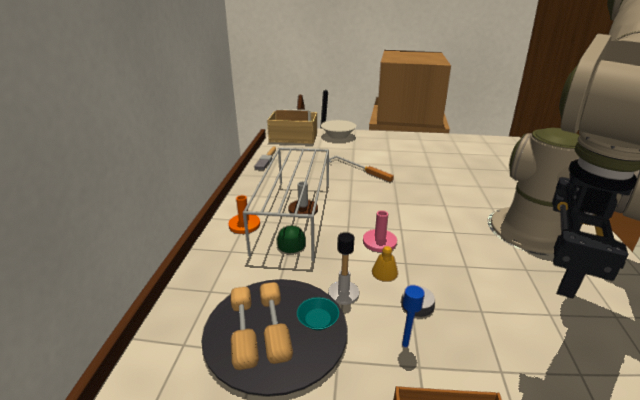

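View pics/top1.png

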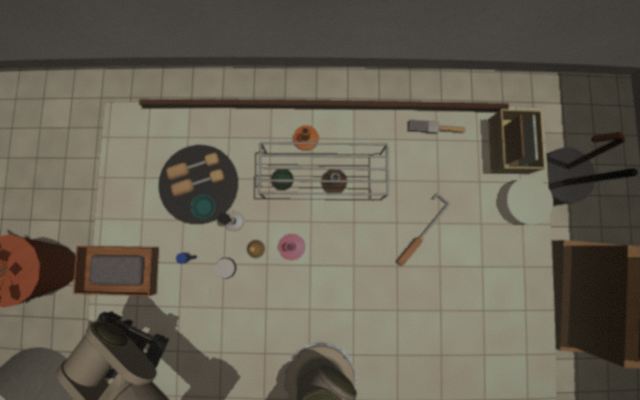

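The side view shows the brown-footed stand with a steel tube at about (303,197) under the rack, and the dark-headed dauber at (346,243) in the chrome heel stand. The look-alikes are the orange stand at (242,215), the pink stand at (380,230) and the blue dauber at (412,300). In the top view, the stand is at (334,181), the hook handle at (409,251) and the hook bend near (440,197). I'll enlarge these to confirm.

```bash
python3 - <<'E'
from h import *
a=cv2.imread('pics/top1.png'); b=cv2.imread('pics/side1.png')
f=lambda i,x,y,w,h,k: cv2.convertScaleAbs(cv2.resize(i[y:y+h,x:x+w],None,fx=k,fy=k,interpolation=cv2.INTER_CUBIC),alpha=1.3)
t=f(a,250,130,200,140,4)
cv2.imwrite('pics/c1.png',t)
cv2.imwrite('pics/c2.png',np.hstack([f(b,230,140,100,140,4),f(b,320,150,100,140,4)]))
E
```

```text
(no output)
```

View pics/c1.png

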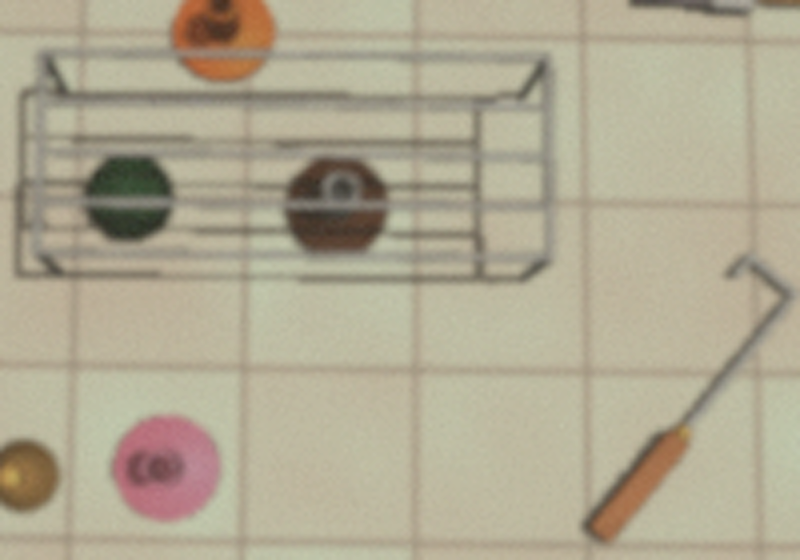

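View pics/c2.png

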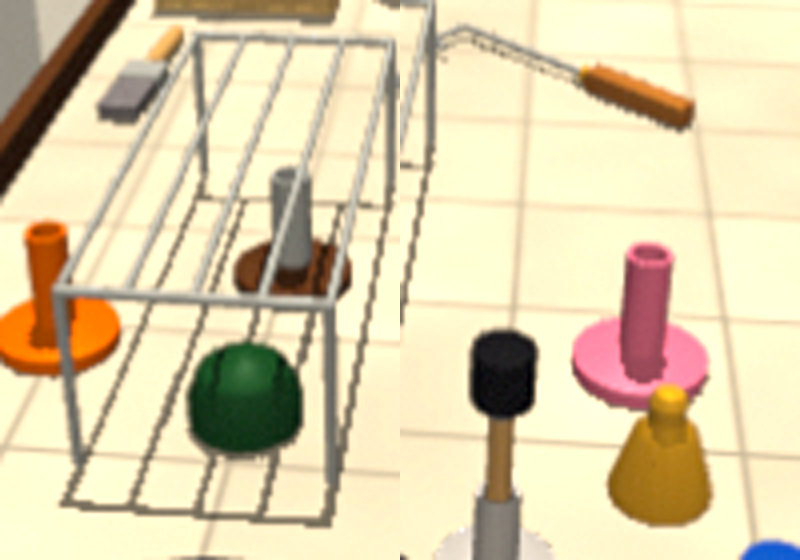

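```bash
cat >> h.py <<'E'
def tri(sa,ua,sb,ub):
    o1,d1=ray(sa,ua);o2,d2=ray(sb,ub); t=np.linalg.lstsq(np.c_[d1,-d2],o2-o1,rcond=None)[0]
    p,q=o1+t[0]*d1,o2+t[1]*d2; return (p+q)/2,np.linalg.norm(p-q)
E
python3 - <<'E'
from h import *
np.set_printoptions(precision=1,suppress=True)
t=snap('top');s=snap('side')
c=lambda x,y:((x+.5)/4-.5+250,(y+.5)/4-.5+130)
cs=lambda x,y:((x+.5)/4-.5+230,(y+.5)/4-.5+140)
cd=lambda x,y:((x-400+.5)/4-.5+320,(y+.5)/4-.5+150)
for n,p,z in [('rFL',(40,252),130),('rFR',(548,262),130),('rRL',(42,52),130),('rRR',(550,62),130),('foot',(336,205),12),('mouth',(341,188),90),('hend',(600,532),11),('ferr',(683,433),11),('corner',(790,293),11),('lipc',(748,260),11),('lipe',(729,275),11),('toe',(128,197),20)]: print(n,atz(t,c(*p),z))
for n,p,z in [('rFL',(333,300),130),('rFR',(393,40),130),('rRL',(62,290),130),('rRR',(195,38),130),('footc',(292,272),12),('mouth',(291,172),90)]: print('S',n,atz(s,cs(*p),z))
for n,p,z in [('hend',(688,112),11),('ferr',(584,76),11),('corner',(465,30),11)]: print('S',n,atz(s,cd(*p),z))
print('head',tri(s,cd(503,373),t,(224,218)))
h=cv2.cvtColor(t['frame'],cv2.COLOR_RGB2HSV)
cr=t['frame'][195:240,205:250][:,:,::-1]; cv2.imwrite('pics/c3.png',np.hstack([cv2.resize(cr,None,fx=9,fy=9,interpolation=2),cv2.resize(s['frame'][225:310,320:370][:,:,::-1],(238,405),interpolation=2)]))
E
```

```text
rFL [603.4 194.7 130. ]
rFR [ 600.8 -200.6  130. ]
rRL [763.2 198.4 130. ]
rRR [ 760.4 -203.7  130. ]
foot [663.4 -40.   12. ]
mouth [664.2 -40.8  90. ]
hend [ 388.  -264.8   11. ]
ferr [ 471.9 -336.3   11. ]
corner [ 592.6 -431.    11. ]
lipc [ 620.7 -395.1   11. ]
lipe [ 607.5 -378.3   11. ]
toe [666.6 138.2  20. ]
S rFL [602.5 191.1 130. ]
S rFR [ 603.1 -208.2  130. ]
S rRL [761.7 197.  130. ]
S rRR [ 763.9 -196.2  130. ]
S footc [662.5 -32.3  12. ]
S mouth [663.1 -44.3  90. ]
S hend [ 383.9 -267.6   11. ]
S ferr [ 474.4 -332.5   11. ]
S corner [ 590.  -427.2   11. ]
head (array([522.4, 301.5, 136.3]), np.float64(0.18899031682454626))
```

View pics/c3.png

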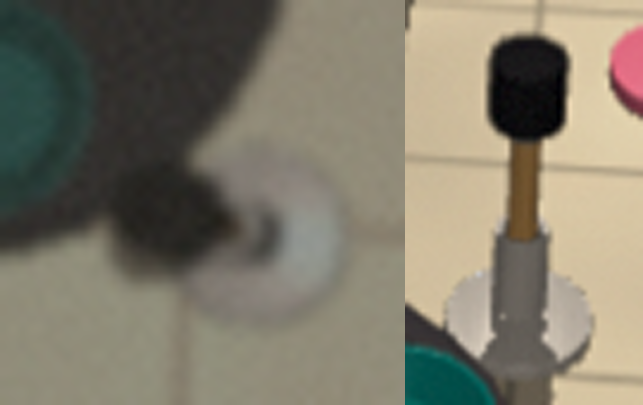

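The crop confirms the black-headed dauber in the chrome heel stand: head at side (346,243) and top (224,218), z about 136 against an expected 137. The stand meant is the brown/steel one at about (663,-40), 61 mm behind the rack's front edge at x≈602. The hook grip is at about (426,-297) with heading -38.7°. I'll go above the hook handle, 20 mm ahead of its centre towards the balance point.

Call:
arm_command:
  series:
    - {"offset": [-0.175, -0.215, 0], "rotation": [0, 0, 0], "jaw": 0.088}
    - {"offset": [-0.175, -0.215, 0], "rotation": [0, 0, 0], "jaw": 0.088}
    - {"offset": [-0.175, -0.215, 0], "rotation": [0, 0, 0], "jaw": 0.088}
    - {"offset": [-0.175, -0.215, 0], "rotation": [0, 0, 0], "jaw": 0.088}
    - {"offset": [-0.175, -0.215, 0], "rotation": [0, 0, 0], "jaw": 0.088}
    - {"offset": [-0.175, -0.215, 0], "rotation": [0, 0, 0], "jaw": 0.088}
    - {"offset": [-0.175, -0.215, 0], "rotation": [0, 0, 0], "jaw": 0.088}
    - {"offset": [-0.175, -0.215, 0], "rotation": [0, 0, 0], "jaw": 0.088}

```text
clock: 1.0
tool_pos: [280.5, 219.4, 238.8]
tcp_rot: [0.196, 0.981, 0.0, 0.0]
ft_force: [0.7, 0.9, 0.1]
finger_gap: 87.9
grasp_force: 0.0
```

Call:
arm_command:
  series:
    - {"offset": [-0.175, -0.215, 0], "rotation": [0, 0, 0], "jaw": 0.088}
    - {"offset": [-0.175, -0.215, 0], "rotation": [0, 0, 0], "jaw": 0.088}
    - {"offset": [-0.175, -0.215, 0], "rotation": [0, 0, 0], "jaw": 0.088}
    - {"offset": [-0.175, -0.215, 0], "rotation": [0, 0, 0], "jaw": 0.088}
    - {"offset": [-0.175, -0.215, 0], "rotation": [0, 0, 0], "jaw": 0.088}
    - {"offset": [-0.175, -0.215, 0], "rotation": [0, 0, 0], "jaw": 0.088}
    - {"offset": [-0.175, -0.215, 0], "rotation": [0, 0, 0], "jaw": 0.088}
    - {"offset": [-0.175, -0.215, 0], "rotation": [0, 0, 0], "jaw": 0.088}

```text
clock: 1.8
tool_pos: [359.9, -45.4, 238.5]
tcp_rot: [0.195, 0.981, 0.0, -0.0]
ft_force: [-0.3, 0.9, -0.4]
finger_gap: 88.3
grasp_force: 0.0
```

Call:
arm_command:
  series:
    - {"offset": [-0.175, -0.215, 0.088], "rotation": [0, 0, 0.283], "jaw": 0.06}
    - {"offset": [-0.175, -0.215, 0.088], "rotation": [0, 0, 0.283], "jaw": 0.06}
    - {"offset": [-0.175, -0.215, 0.088], "rotation": [0, 0, 0.283], "jaw": 0.06}
    - {"offset": [-0.175, -0.215, 0.088], "rotation": [0, 0, 0.283], "jaw": 0.06}
    - {"offset": [-0.175, -0.215, 0.088], "rotation": [0, 0, 0.283], "jaw": 0.06}
    - {"offset": [-0.175, -0.215, 0.088], "rotation": [0, 0, 0.283], "jaw": 0.06}
    - {"offset": [-0.175, -0.215, 0.088], "rotation": [0, 0, 0.283], "jaw": 0.06}
    - {"offset": [-0.175, -0.215, 0.088], "rotation": [0, 0, 0.283], "jaw": 0.06}

```text
clock: 2.6
tool_pos: [439.8, -310.1, 150.2]
tcp_rot: [0.331, 0.944, 0.001, -0.001]
ft_force: [0.8, -0.0, -0.0]
finger_gap: 59.8
grasp_force: 0.0
```

Call:
arm_command:
  series:
    - {"offset": [0, 0, 0.05], "rotation": [0, 0, 0], "jaw": 0.06}
    - {"offset": [0, 0, 0.09], "rotation": [0, 0, 0], "jaw": 0.06}
    - {"offset": [0, 0, 0.12], "rotation": [0, 0, 0], "jaw": 0.06}
    - {"offset": [0, 0, 0.135], "rotation": [0, 0, 0], "jaw": 0.06}
    - {"offset": [0, 0, 0.142], "rotation": [0, 0, 0], "jaw": 0.06}
    - {"offset": [0, 0, 0.146], "rotation": [0, 0, 0], "jaw": 0.06}
    - {"offset": [0, 0, 0.146], "rotation": [0, 0, 0], "jaw": 0.06}

```text
clock: 3.3
tool_pos: [439.6, -311.3, 5.5]
tcp_rot: [0.331, 0.944, -0.0, 0.0]
ft_force: [0.2, -0.2, 0.0]
finger_gap: 59.8
grasp_force: 0.0
```

Call:
arm_command:
  series:
    - {"offset": [0, 0, 0], "rotation": [0, 0, 0], "jaw": 0.035}
    - {"offset": [0, 0, 0], "rotation": [0, 0, 0], "jaw": 0.02}
    - {"offset": [0, 0, 0], "rotation": [0, 0, 0], "jaw": 0.01}
    - {"offset": [0, 0, 0], "rotation": [0, 0, 0], "jaw": 0.01}
    - {"offset": [0, 0, 0], "rotation": [0, 0, 0], "jaw": 0.01}
    - {"offset": [0, 0, 0], "rotation": [0, 0, 0], "jaw": 0.01}

```text
clock: 3.9
tool_pos: [439.2, -311.9, 4.9]
tcp_rot: [0.332, 0.943, -0.0, 0.0]
ft_force: [1.0, 1.3, 2.2]
finger_gap: 23.6
grasp_force: 30.1
```

Call:
arm_command:
  series:
    - {"offset": [0, 0, -0.01], "rotation": [0, 0, 0], "jaw": 0.01}
    - {"offset": [0, 0, -0.03], "rotation": [0, 0, 0], "jaw": 0.01}
    - {"offset": [0, 0, -0.06], "rotation": [0, 0, 0], "jaw": 0.01}
    - {"offset": [0, 0, -0.06], "rotation": [0, 0, 0], "jaw": 0.01}
    - {"offset": [0, 0, -0.06], "rotation": [0, 0, 0], "jaw": 0.01}

```text
clock: 4.4
tool_pos: [439.0, -311.8, 64.8]
tcp_rot: [0.332, 0.943, -0.0, 0.0]
ft_force: [-1.0, -0.1, -1.5]
finger_gap: 23.7
grasp_force: 30.0
```

```bash
python3 - <<'E'
from h import *
t=snap('top');s=snap('side')
f=lambda i,x,y,w,h,k: cv2.convertScaleAbs(cv2.resize(i['frame'][y:y+h,x:x+w,::-1],None,fx=k,fy=k,interpolation=2),alpha=1.3)
cv2.imwrite('pics/g.png',np.vstack([f(t,370,170,100,70,8)[:, :],f(s,310,130,100,1,8)*0,])[:560])
print(env.sense()['tool_pos'],env.sense()['tcp_rot'])
cv2.imwrite('pics/g2.png',np.hstack([f(t,370,170,100,110,4),f(s,310,130,100,110,4)]))
E
```

```text
[ 438.60060248 -311.33019474   63.69929763] [ 3.31517790e-01  9.43448442e-01  4.61236815e-04 -8.82964021e-04]
```

View pics/g2.png

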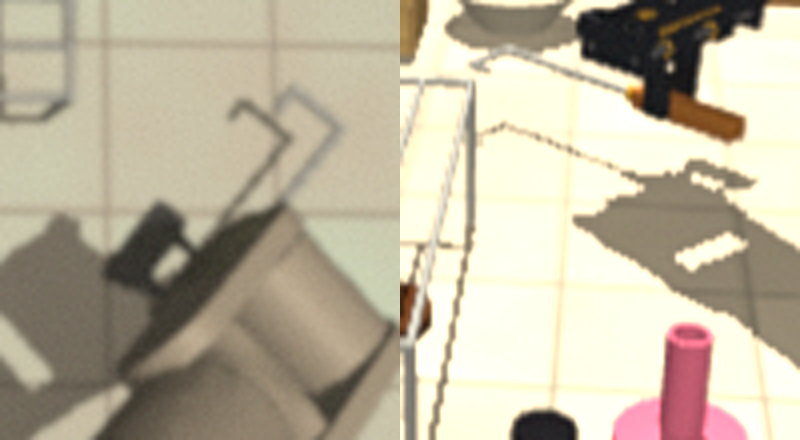

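The gripper holds the hook level. In the top crop the real hook has its corner at px (454.6,201.6) and its bend end at (443.4,191.6). In the side crop the corner is at (336.6,141.6), and the darker copies are shadows.

```bash
python3 - <<'E'
from h import *
np.set_printoptions(precision=1,suppress=True)
t=snap('top');s=snap('side')
print(tri(t,(454.6,201.6),s,(336.6,141.6)),atz(t,(454.6,201.6),71),atz(t,(443.4,191.6),71),atz(s,(336.6,141.6),71))
print('pink',atz(t,(250+167/4,130+467/4),6),'orange',atz(t,(250+222/4,130+35/4),12))
E
```

```text
(array([ 589.5, -434.6,   72.7]), np.float64(1.2059354863403764)) [ 590.3 -435.2   71. ] [ 622.9 -398.9   71. ] [ 589.1 -438.8   71. ]
pink [436.6  99.6   6. ] orange [811.   59.3  12. ]
```

Call:
arm_command:
  series:
    - {"offset": [0.03, 0.016, 0], "rotation": [0, 0, 0], "jaw": 0.01}
    - {"offset": [0.07, 0.038, 0], "rotation": [0, 0, 0], "jaw": 0.01}
    - {"offset": [0.11, 0.06, 0], "rotation": [0, 0, 0], "jaw": 0.01}
    - {"offset": [0.15, 0.082, 0], "rotation": [0, 0, 0], "jaw": 0.01}
    - {"offset": [0.17, 0.093, 0], "rotation": [0, 0, 0], "jaw": 0.01}
    - {"offset": [0.18, 0.098, 0], "rotation": [0, 0, 0], "jaw": 0.01}
    - {"offset": [0.18, 0.098, 0], "rotation": [0, 0, 0], "jaw": 0.01}

```text
clock: 5.3
tool_pos: [359.8, -122.3, 64.6]
tcp_rot: [0.331, 0.944, 0.0, -0.0]
ft_force: [0.2, -0.8, -0.9]
finger_gap: 23.4
grasp_force: 30.0
```

Call:
arm_command:
  series:
    - {"offset": [0, 0, 0], "rotation": [0, 0, -0.08], "jaw": 0.01}
    - {"offset": [0, 0, 0], "rotation": [0, 0, -0.2], "jaw": 0.01}
    - {"offset": [0, 0, 0], "rotation": [0, 0, -0.32], "jaw": 0.01}
    - {"offset": [0, 0, 0.01], "rotation": [0, 0, -0.44], "jaw": 0.01}
    - {"offset": [0, 0, 0.02], "rotation": [0, 0, -0.56], "jaw": 0.01}
    - {"offset": [0, 0, 0.03], "rotation": [0, 0, -0.64], "jaw": 0.01}
    - {"offset": [0, 0, 0.04], "rotation": [0, 0, -0.675], "jaw": 0.01}
    - {"offset": [0, 0, 0.04], "rotation": [0, 0, -0.675], "jaw": 0.01}

```text
clock: 6.1
tool_pos: [360.1, -123.7, 23.8]
tcp_rot: [0.001, 1.0, 0.0, -0.001]
ft_force: [0.3, -0.0, -1.3]
finger_gap: 23.6
grasp_force: 30.0
```

```bash
python3 - <<'E'
from h import *
t=snap('top');s=snap('side')
f=lambda i,x,y,w,h,k: cv2.convertScaleAbs(cv2.resize(i['frame'][y:y+h,x:x+w,::-1],None,fx=k,fy=k,interpolation=2),alpha=1.3)
e=env.sense();print(e['tool_pos'],e['tcp_rot'])
cv2.imwrite('pics/g3.png',np.hstack([f(t,300,160,100,110,4),f(s,280,140,100,110,4)]))
E
```

```text
[ 360.42667057 -123.63715992   24.77697534] [ 1.28709285e-03  9.99999166e-01 -8.55496839e-05  6.15811143e-05]
```

View pics/g3.png

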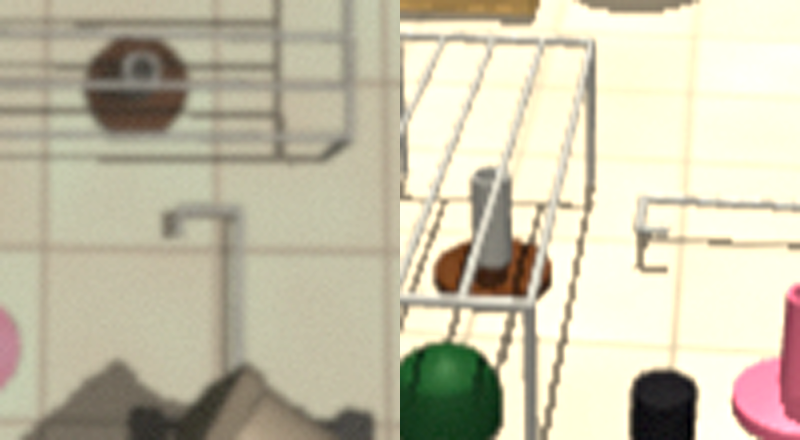

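The hook now points along +x in front of the rack. Its corner is at top px (358.6,212.6) and side px (340.6,190.6), with the bend end at top (342,213).

```bash
python3 - <<'E'
from h import *
np.set_printoptions(precision=1,suppress=True)
t=snap('top');s=snap('side')
print(tri(t,(358.6,212.6),s,(340.6,190.6)),atz(t,(358.6,212.6),31),atz(t,(342.1,213.1),31))
print('lipS',atz(s,(280+238/4,140+234/4),31),'mouth now',atz(t,(300+141.5/4-.5,160+69.5/4-.5),90),atz(s,(280+91.5/4-.5,140+172.5/4-.5),90))
E
```

```text
(array([ 554.1, -124.4,   26.7]), np.float64(0.41558486508128245)) [ 553.6 -123.9   31. ] [551.1 -68.6  31. ]
lipS [554.3 -65.7  31. ] mouth now [663.3 -40.8  90. ] [663.1 -44.3  90. ]
```

Call:
arm_command:
  series:
    - {"offset": [0, -0.012, -0.004], "rotation": [0, 0, 0], "jaw": 0.01}
    - {"offset": [-0.02, -0.012, -0.004], "rotation": [0, 0, 0], "jaw": 0.01}
    - {"offset": [-0.05, -0.012, -0.004], "rotation": [0, 0, 0], "jaw": 0.01}
    - {"offset": [-0.08, -0.012, -0.004], "rotation": [0, 0, 0], "jaw": 0.01}
    - {"offset": [-0.11, -0.012, -0.004], "rotation": [0, 0, 0], "jaw": 0.01}
    - {"offset": [-0.14, -0.012, -0.004], "rotation": [0, 0, 0], "jaw": 0.01}
    - {"offset": [-0.155, -0.012, -0.004], "rotation": [0, 0, 0], "jaw": 0.01}
    - {"offset": [-0.155, -0.012, -0.004], "rotation": [0, 0, 0], "jaw": 0.01}

```text
clock: 7.1
tool_pos: [516.5, -135.8, 29.2]
tcp_rot: [0.0, 1.0, -0.0, 0.001]
ft_force: [0.1, 0.3, -1.6]
finger_gap: 24.1
grasp_force: 30.0
```

Call:
arm_command:
  series:
    - {"offset": [0, 0.008, 0], "rotation": [0, 0, 0], "jaw": 0.01}
    - {"offset": [0, 0.02, 0], "rotation": [0, 0, 0], "jaw": 0.01}
    - {"offset": [0, 0.034, 0], "rotation": [0, 0, 0], "jaw": 0.01}
    - {"offset": [0, 0.048, 0], "rotation": [0, 0, 0], "jaw": 0.01}
    - {"offset": [0, 0.06, 0], "rotation": [0, 0, 0], "jaw": 0.01}
    - {"offset": [0, 0.068, 0], "rotation": [0, 0, 0], "jaw": 0.01}
    - {"offset": [0, 0.068, 0], "rotation": [0, 0, 0], "jaw": 0.01}

```text
clock: 7.8
tool_pos: [514.9, -65.7, 28.8]
tcp_rot: [-0.0, 1.0, 0.0, -0.0]
ft_force: [-0.4, -0.2, -2.2]
finger_gap: 23.4
grasp_force: 30.0
```

```bash
python3 - <<'E'
from h import *
t=snap('top');s=snap('side')
f=lambda i,x,y,w,h,k: cv2.convertScaleAbs(cv2.resize(i['frame'][y:y+h,x:x+w,::-1],None,fx=k,fy=k,interpolation=2),alpha=1.3)
e=env.sense();print(e['tool_pos'],e['tcp_rot'],e['ft_force'])
cv2.imwrite('pics/g4.png',np.hstack([f(t,310,145,60,80,6),f(s,270,160,70,80,6)]))
E
```

```text
[515.09286186 -66.92443681  28.76173828] [ 2.20174849e-04  9.99999967e-01 -1.06163739e-04  7.64530062e-05] [-0.74710231 -0.45339226 -1.38338416]
```

View pics/g4.png

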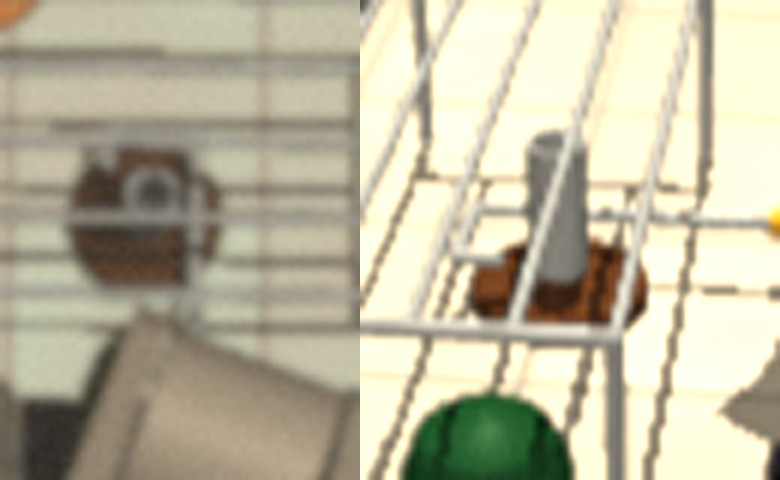

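The hook encloses the tube, with the rod to its right, the crossbar behind and the lip to its left. The side crop shows the corner at px (289.6,194.6) and the lip corner at (286.2,202). I'll check the hook's height before pulling.

```bash
python3 - <<'E'
from h import *
s=snap('side')
for z in(28,32,36,40): print(z,proj(s,[[710,-67,z],[710,-17,z],[600,-67,z]]).round(1).tolist())
E
```

```text
28 [[288.8, 196.5], [285.8, 204.8], [324.5, 198.4]]
32 [[288.8, 195.4], [285.8, 203.6], [324.5, 197.2]]
36 [[288.7, 194.3], [285.7, 202.4], [324.5, 196.1]]
40 [[288.7, 193.1], [285.6, 201.2], [324.5, 194.9]]
```

Call:
arm_command:
  series:
    - {"offset": [0, 0, 0.004], "rotation": [0, 0, 0], "jaw": 0.01}
    - {"offset": [0.008, 0, 0.004], "rotation": [0, 0, 0], "jaw": 0.01}
    - {"offset": [0.016, 0, 0.004], "rotation": [0, 0, 0], "jaw": 0.01}
    - {"offset": [0.021, 0, 0.004], "rotation": [0, 0, 0], "jaw": 0.01}
    - {"offset": [0.025, 0, 0.004], "rotation": [0, 0, 0], "jaw": 0.01}
    - {"offset": [0.029, 0, 0.004], "rotation": [0, 0, 0], "jaw": 0.01}
    - {"offset": [0.033, 0, 0.004], "rotation": [0, 0, 0], "jaw": 0.01}
    - {"offset": [0.037, 0, 0.004], "rotation": [0, 0, 0], "jaw": 0.01}

```text
clock: 8.75
tool_pos: [478.0, -67.0, 24.9]
tcp_rot: [0.0, 1.0, -0.0, 0.0]
ft_force: [1.9, -0.5, -1.2]
finger_gap: 23.8
grasp_force: 30.1
```

Call:
arm_command:
  series:
    - {"offset": [0.005, 0, 0], "rotation": [0, 0, 0], "jaw": 0.01}
    - {"offset": [0.011, 0, 0], "rotation": [0, 0, 0], "jaw": 0.01}
    - {"offset": [0.018, 0, 0], "rotation": [0, 0, 0], "jaw": 0.01}
    - {"offset": [0.025, 0, 0], "rotation": [0, 0, 0], "jaw": 0.01}
    - {"offset": [0.032, 0, 0], "rotation": [0, 0, 0], "jaw": 0.01}
    - {"offset": [0.039, 0, 0], "rotation": [0, 0, 0], "jaw": 0.01}
    - {"offset": [0.046, 0, 0], "rotation": [0, 0, 0], "jaw": 0.01}
    - {"offset": [0.053, 0, 0], "rotation": [0, 0, 0], "jaw": 0.01}

```text
clock: 9.55
tool_pos: [424.4, -66.8, 24.7]
tcp_rot: [0.0, 1.0, -0.0, 0.0]
ft_force: [2.3, -0.2, -1.4]
finger_gap: 23.9
grasp_force: 30.1
```

Call:
arm_command:
  series:
    - {"offset": [0.007, 0, 0], "rotation": [0, 0, 0], "jaw": 0.01}
    - {"offset": [0.014, 0, 0], "rotation": [0, 0, 0], "jaw": 0.01}
    - {"offset": [0.021, 0, 0], "rotation": [0, 0, 0], "jaw": 0.01}
    - {"offset": [0.028, 0, 0], "rotation": [0, 0, 0], "jaw": 0.01}
    - {"offset": [0.035, 0, 0], "rotation": [0, 0, 0], "jaw": 0.01}
    - {"offset": [0.042, 0, 0], "rotation": [0, 0, 0], "jaw": 0.01}
    - {"offset": [0.049, 0, 0], "rotation": [0, 0, 0], "jaw": 0.01}
    - {"offset": [0.056, 0, 0], "rotation": [0, 0, 0], "jaw": 0.01}

```text
clock: 10.35
tool_pos: [368.4, -66.8, 24.7]
tcp_rot: [0.0, 1.0, -0.0, 0.0]
ft_force: [1.3, 0.3, -0.4]
finger_gap: 23.7
grasp_force: 30.1
```

Call:
arm_command:
  series:
    - {"offset": [0.007, 0, 0], "rotation": [0, 0, 0], "jaw": 0.01}
    - {"offset": [0.014, 0, 0], "rotation": [0, 0, 0], "jaw": 0.01}
    - {"offset": [0.021, 0, 0], "rotation": [0, 0, 0], "jaw": 0.01}
    - {"offset": [0.028, 0, 0], "rotation": [0, 0, 0], "jaw": 0.01}
    - {"offset": [0.034, 0, 0], "rotation": [0, 0, 0], "jaw": 0.01}
    - {"offset": [0.039, 0, 0], "rotation": [0, 0, 0], "jaw": 0.01}
    - {"offset": [0.042, 0, 0], "rotation": [0, 0, 0], "jaw": 0.01}
    - {"offset": [0.042, 0, 0], "rotation": [0, 0, 0], "jaw": 0.01}

```text
clock: 11.15
tool_pos: [326.6, -66.7, 24.7]
tcp_rot: [0.0, 1.0, 0.0, -0.0]
ft_force: [0.0, -0.1, -0.8]
finger_gap: 23.7
grasp_force: 30.0
```

```bash
python3 - <<'E'
from h import *
t=snap('top');s=snap('side')
f=lambda i,x,y,w,h,k: cv2.convertScaleAbs(cv2.resize(i['frame'][y:y+h,x:x+w,::-1],None,fx=k,fy=k,interpolation=2),alpha=1.3)
e=env.sense();print(e['tool_pos'],e['tcp_rot'],e['ft_force'])
cv2.imwrite('pics/g5.png',np.hstack([f(t,300,170,90,100,4),f(s,290,150,110,100,4)]))
E
```

```text
[326.74401035 -66.63134763  24.64465555] [ 2.82876418e-04  9.99999860e-01  1.66336286e-04 -4.14190188e-04] [-0.39831507  0.33959334 -1.50731784]
```

View pics/g5.png

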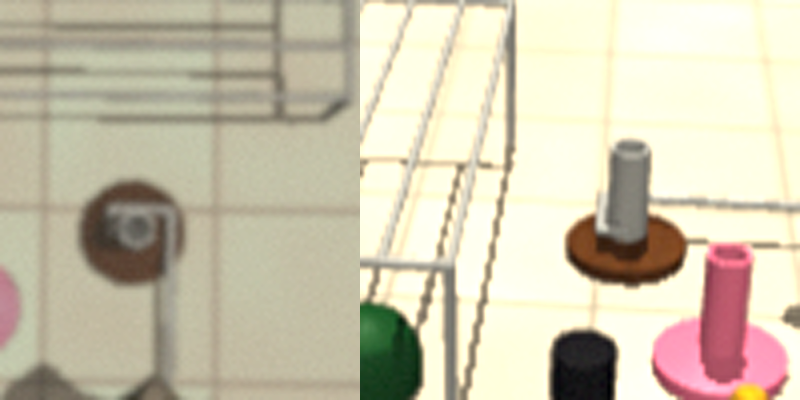

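The stand is clear of the rack and upright in the hook, with its tube mouth at top px (334,227). Now I'll disengage (forward, then right) and lay the hook down on the right.

Call:
arm_command:
  series:
    - {"offset": [-0.006, 0, 0], "rotation": [0, 0, 0], "jaw": 0.01}
    - {"offset": [-0.014, 0, 0], "rotation": [0, 0, 0], "jaw": 0.01}
    - {"offset": [-0.024, 0, 0], "rotation": [0, 0, 0], "jaw": 0.01}
    - {"offset": [-0.032, 0, 0], "rotation": [0, 0, 0], "jaw": 0.01}
    - {"offset": [-0.032, 0, 0], "rotation": [0, 0, 0], "jaw": 0.01}
    - {"offset": [-0.032, -0.015, 0], "rotation": [0, 0, 0], "jaw": 0.01}
    - {"offset": [-0.032, -0.035, 0], "rotation": [0, 0, 0], "jaw": 0.01}
    - {"offset": [-0.032, -0.06, 0], "rotation": [0, 0, 0], "jaw": 0.01}

```text
clock: 12.05
tool_pos: [358.7, -126.9, 24.6]
tcp_rot: [-0.0, 1.0, 0.0, -0.0]
ft_force: [-0.0, 0.0, -0.6]
finger_gap: 23.7
grasp_force: 30.0
```

Call:
arm_command:
  series:
    - {"offset": [0, -0.03, 0], "rotation": [0, 0, 0], "jaw": 0.01}
    - {"offset": [0.01, -0.07, 0], "rotation": [0, 0, 0], "jaw": 0.01}
    - {"offset": [0.02, -0.105, 0], "rotation": [0, 0, 0], "jaw": 0.01}
    - {"offset": [0.02, -0.105, 0.008], "rotation": [0, 0, 0], "jaw": 0.01}
    - {"offset": [0.02, -0.105, 0.014], "rotation": [0, 0, 0], "jaw": 0.01}
    - {"offset": [0.02, -0.105, 0.018], "rotation": [0, 0, 0], "jaw": 0.01}
    - {"offset": [0.02, -0.105, 0.019], "rotation": [0, 0, 0], "jaw": 0.01}
    - {"offset": [0.02, -0.105, 0.019], "rotation": [0, 0, 0], "jaw": 0.01}

```text
clock: 12.85
tool_pos: [339.0, -230.9, 5.6]
tcp_rot: [-0.0, 1.0, 0.0, -0.0]
ft_force: [0.1, 0.9, -1.2]
finger_gap: 23.8
grasp_force: 30.0
```

```bash
cat >> h.py <<'E'
def foot(img,lo,hi,box):
    x,y,w,h=box; m=cv2.inRange(cv2.cvtColor(img[y:y+h,x:x+w],cv2.COLOR_RGB2HSV),np.array(lo),np.array(hi))
    n,l,st,c=cv2.connectedComponentsWithStats(m); k=1+st[1:,4].argmax(); return st[k]+np.array([x,y,0,0,0]),c[k]+[x,y]
E
python3 - <<'E'
from h import *
np.set_printoptions(precision=1,suppress=True)
t=snap('top');s=snap('side')
print(env.sense()['tool_pos'],env.sense()['ft_force'])
print(t['frame'][230,323:345].tolist())
print(atz(t,(333.9,227.1),90),tri(t,(333.9,227.1),s,(357.1,186.4)))
for z,rg in((12,((0,60,30),(20,200,140))),):
  b,c=foot(t['frame'],*rg,(315,205,40,45)); print(b,c,atz(t,(b[0]+(b[2]-1)/2,b[1]+(b[3]-1)/2),z))
E
```

```text
[ 339.1 -231.4    5.9] [-0.1 -0.1 -0.4]
[[57, 46, 38], [54, 45, 37], [46, 40, 31], [50, 43, 35], [50, 43, 34], [51, 45, 39], [58, 55, 48], [78, 75, 67], [96, 91, 84], [98, 95, 89], [99, 95, 89], [97, 95, 87], [96, 91, 86], [98, 94, 87], [94, 86, 79], [87, 76, 65], [75, 59, 48], [75, 55, 45], [67, 51, 36], [70, 52, 40], [72, 55, 43], [76, 59, 49]]
[501.2 -39.   90. ] (array([502.4, -39.1,  88.9]), np.float64(2.1292477872216655))
[320 215  26  26 426] [332.7 228.1] [503.4 -37.5  12. ]
```

Call:
arm_command:
  series:
    - {"offset": [0, 0, 0], "rotation": [0, 0, 0], "jaw": 0.03}
    - {"offset": [0, 0, 0], "rotation": [0, 0, 0], "jaw": 0.05}
    - {"offset": [0, 0, 0], "rotation": [0, 0, 0], "jaw": 0.06}
    - {"offset": [0, 0, 0], "rotation": [0, 0, 0], "jaw": 0.06}
    - {"offset": [0, 0, -0.02], "rotation": [0, 0, 0], "jaw": 0.06}
    - {"offset": [0, 0, -0.07], "rotation": [0, 0, 0], "jaw": 0.06}
    - {"offset": [0, 0, -0.12], "rotation": [0, 0, 0], "jaw": 0.06}
    - {"offset": [0, 0, -0.17], "rotation": [0, 0, 0], "jaw": 0.06}

```text
clock: 13.75
tool_pos: [338.5, -231.3, 177.8]
tcp_rot: [0.0, 1.0, 0.0, -0.0]
ft_force: [1.0, -0.5, 0.1]
finger_gap: 60.0
grasp_force: 0.0
```

Call:
arm_command:
  series:
    - {"offset": [0, 0, -0.05], "rotation": [0, 0, 0], "jaw": 0.06}
    - {"offset": [-0.01, 0.04, -0.05], "rotation": [0, 0, 0], "jaw": 0.07}
    - {"offset": [-0.03, 0.09, -0.05], "rotation": [0, 0, 0], "jaw": 0.088}
    - {"offset": [-0.05, 0.14, -0.05], "rotation": [0, 0, 0], "jaw": 0.088}
    - {"offset": [-0.065, 0.18, -0.05], "rotation": [0, 0, 0], "jaw": 0.088}
    - {"offset": [-0.08, 0.22, -0.05], "rotation": [0, 0, 0], "jaw": 0.088}
    - {"offset": [-0.08, 0.26, -0.05], "rotation": [0, 0, 0], "jaw": 0.088}
    - {"offset": [-0.08, 0.26, -0.05], "rotation": [0, 0, 0], "jaw": 0.088}

```text
clock: 14.55
tool_pos: [418.7, 31.7, 225.6]
tcp_rot: [-0.002, 1.0, 0.0, -0.0]
ft_force: [0.2, 0.9, -0.2]
finger_gap: 87.8
grasp_force: 0.0
```

```bash
python3 - <<'E'
from h import *
np.set_printoptions(precision=1,suppress=True)
t=snap('top');s=snap('side')
print(env.sense()['tool_pos'])
fit=lambda b:(b[0]+(b[2]-1)/2,b[1]+(b[3]-1)/2)
b,c=foot(s['frame'],(0,0,0),(180,255,45),(330,228,32,30)); print('sidehead',b,c)
from scipy.optimize import least_squares
# head silhouette bounding box fit in side view
th=np.linspace(0,2*np.pi,60); circ=np.c_[np.cos(th),np.sin(th)]
def bb(P,cam,H=137,r=17,h=17):
    pts=np.vstack([np.c_[P+circ*r,np.full(60,H+k)] for k in(-h,h)]); q=proj(cam,pts); return np.r_[q.min(0),q.max(0)]
meas=np.r_[b[0]-.5,b[1]-.5,b[0]+b[2]-.5,b[1]+b[3]-.5]
r=least_squares(lambda P:bb(P[:2],s,P[2])-meas,[522,301,137]); print('fit',r.x,r.fun)
r=least_squares(lambda P:bb(P[:2],s)-meas,[522,301]); print('fit z137',r.x,r.fun)
# heel foot in top view: bright
b,c=foot(t['frame'],(0,0,118),(180,45,255),(215,200,40,40)); print('heelfoot?',b,c)
g=t['frame'][200:242:2,208:250:2].max(2); print(g)
for o,n in ((301.5,'')): pass
print(proj(t,[[522,301,137],[522,301,60],[522,301,3]]))
E
```

```text
[419.   28.4 225.7]
sidehead [338 233  16  21 281] [345.3 243. ]
fit [524.  234.6  87.2] [ 0.2 -0.1 -0.2  0.1]
fit z137 [522.4 302.2] [-0.7 -1.4  0.7  1.2]
heelfoot? [ 215  200   40   40 1064] [238.2 222.9]
[[ 62  53  60  56  52  51  50  50  48  51  51  51  59 107 147 149 147 147
  148 147 149]
 [ 72  60  55  57  52  51  50  52  51  51  52  49  73 133 147 149 149 150
  148 147 148]
 [ 75  71  54  63  51  49  50  51  51  49  50  57 110 147 146 147 147 149
  147 147 149]
 [ 76  73  55  61  52  52  50  51  54  52  51  80 137 149 146 146 146 149
  147 148 149]
 [ 78  69  56  62  49  52  54  52  53  53  71 124 145 149 146 148 148 144
  150 147 147]
 [ 74  67  54  56  50  51  51  52  54  65 116 143 140 140 144 148 146 148
  148 150 149]
 [ 67  61  62  52  52  52  50  47  49 100 135 135 132 135 137 135 145 147
  148 147 148]
 [ 55  62  57  52  53  45  39  36  42  65  98 131 133 135 139 139 136 145
  146 147 148]
 [ 60  57  53  53  52  39  41  41  38  36  57 113 128 134 145 147 144 139
  145 148 149]
 [ 52  52  49  52  58  43  40  37  40  40  37  74 112 102 133 149 146 135
  143 151 145]
 [ 
[... 400 characters left out ...]
35 135 139 141 135 132 143
  148 147 149]
 [147 147 148 146 145 146 149 147 139 141 129 131 133 133 132 134 146 148
  145 147 146]
 [149 148 147 146 149 150 148 148 139 142 146 145 147 142 144 147 149 147
  148 148 148]
 [146 149 148 146 146 148 149 148 138 142 147 149 147 147 148 147 146 148
  146 148 149]
 [148 149 148 146 148 148 146 148 137 144 148 148 146 147 147 147 146 147
  149 148 149]
 [146 146 148 148 146 147 148 147 139 144 148 148 148 148 148 147 148 149
  148 149 147]
 [148 146 148 147 149 146 148 146 137 143 148 148 147 148 145 146 147 148
  146 147 146]]Traceback (most recent call last):
  File "<stdin>", line 18, in <module>
TypeError: cannot unpack non-iterable float object
```

```bash
python3 - <<'E'
from h import *
np.set_printoptions(precision=1,suppress=True)
t=snap('top')
print(proj(t,[[522,302,137],[522,302,154],[522,302,60],[522,302,3]]), atz(t,(233,220.5),3))
v=t['frame'].max(2).astype(float)
# dark head edges at half level along row/col vs bright floor unavailable on turntable side; template fit for foot rim
th=np.linspace(-2.2,1.0,60)
g=cv2.GaussianBlur(v,(0,0),0.8)
best=[]
for dx in np.arange(-10,10.1,1):
  for dy in np.arange(-10,10.1,1):
    f=lambda r:cv2.remap(g.astype(np.float32),*[a.astype(np.float32).reshape(1,-1) for a in proj(t,np.c_[522+dx+r*np.cos(th),302+dy+r*np.sin(th),np.full(60,3)]).T],cv2.INTER_LINEAR)[0]
    best.append(((f(36.5)-f(31.5)).mean(),522+dx,302+dy))
best.sort(reverse=True); print(best[:4])
E
```

```text
[[223.8 218.1]
 [222.4 217.7]
 [229.6 219.7]
 [233.4 220.8]] [522.9 303.5   3. ]
[(np.float32(4.8832417), np.float64(523.0), np.float64(298.0)), (np.float32(4.8494916), np.float64(522.0), np.float64(298.0)), (np.float32(4.7974143), np.float64(522.0), np.float64(299.0)), (np.float32(4.7931356), np.float64(523.0), np.float64(299.0))]
```

Call:
arm_command:
  series:
    - {"offset": [-0.02, 0.045, 0], "rotation": [0, 0, 0], "jaw": 0.088}
    - {"offset": [-0.035, 0.09, 0], "rotation": [0, 0, 0], "jaw": 0.088}
    - {"offset": [-0.05, 0.135, 0], "rotation": [0, 0, 0], "jaw": 0.088}
    - {"offset": [-0.07, 0.18, 0], "rotation": [0, 0, 0], "jaw": 0.088}
    - {"offset": [-0.085, 0.225, 0], "rotation": [0, 0, 0], "jaw": 0.088}
    - {"offset": [-0.1, 0.26, 0], "rotation": [0, 0, 0], "jaw": 0.088}
    - {"offset": [-0.1035, 0.273, 0], "rotation": [0, 0, 0], "jaw": 0.088}
    - {"offset": [-0.1035, 0.273, 0], "rotation": [0, 0, 0], "jaw": 0.088}

```text
clock: 15.5
tool_pos: [523.7, 300.8, 225.0]
tcp_rot: [0.001, 1.0, -0.0, -0.0]
ft_force: [0.3, -0.6, 0.0]
finger_gap: 87.8
grasp_force: 0.0
```

```bash
python3 - <<'E'
from h import *
e=env.sense(); print(e['tool_pos'],e['tcp_rot'])
E
```

```text
[523.65202279 300.81155153 224.96377527] [ 5.60623303e-04  9.99999769e-01 -1.51439696e-04 -3.52908488e-04]
```

Call:
arm_command:
  series:
    - {"offset": [0.001, 0.0005, 0.03], "rotation": [0, 0, 0], "jaw": 0.088}
    - {"offset": [0.001, 0.0005, 0.06], "rotation": [0, 0, 0], "jaw": 0.088}
    - {"offset": [0.001, 0.0005, 0.085], "rotation": [0, 0, 0], "jaw": 0.088}
    - {"offset": [0.001, 0.0005, 0.1], "rotation": [0, 0, 0], "jaw": 0.07}
    - {"offset": [0.001, 0.0005, 0.106], "rotation": [0, 0, 0], "jaw": 0.05}
    - {"offset": [0.001, 0.0005, 0.106], "rotation": [0, 0, 0], "jaw": 0.04}
    - {"offset": [0.001, 0.0005, 0.106], "rotation": [0, 0, 0], "jaw": 0.04}

```text
clock: 16.2
tool_pos: [522.4, 301.0, 120.8]
tcp_rot: [0.001, 1.0, 0.0, 0.001]
ft_force: [0.1, 0.4, 0.4]
finger_gap: 58.0
grasp_force: 0.0
```

Call:
arm_command:
  series:
    - {"offset": [0, 0, 0], "rotation": [0, 0, 0], "jaw": 0.037}
    - {"offset": [0, 0, 0], "rotation": [0, 0, 0], "jaw": 0.034}
    - {"offset": [0, 0, 0], "rotation": [0, 0, 0], "jaw": 0.03}
    - {"offset": [0, 0, 0], "rotation": [0, 0, 0], "jaw": 0.025}
    - {"offset": [0, 0, 0], "rotation": [0, 0, 0], "jaw": 0.025}

```text
clock: 16.7
tool_pos: [522.0, 301.8, 120.1]
tcp_rot: [0.0, 1.0, 0.0, 0.0]
ft_force: [-0.7, -0.4, 2.9]
finger_gap: 33.0
grasp_force: 30.0
```

Call:
arm_command:
  series:
    - {"offset": [0, 0, -0.008], "rotation": [0, 0, 0], "jaw": 0.025}
    - {"offset": [0, 0, -0.022], "rotation": [0, 0, 0], "jaw": 0.025}
    - {"offset": [0, 0, -0.037], "rotation": [0, 0, 0], "jaw": 0.025}
    - {"offset": [0, 0, -0.052], "rotation": [0, 0, 0], "jaw": 0.025}
    - {"offset": [0, 0, -0.07], "rotation": [0, 0, 0], "jaw": 0.025}
    - {"offset": [0, 0, -0.09], "rotation": [0, 0, 0], "jaw": 0.025}
    - {"offset": [0, 0, -0.105], "rotation": [0, 0, 0], "jaw": 0.025}
    - {"offset": [0, 0, -0.105], "rotation": [0, 0, 0], "jaw": 0.025}

```text
clock: 17.5
tool_pos: [522.5, 301.9, 227.8]
tcp_rot: [0.0, 1.0, 0.001, 0.002]
ft_force: [-0.7, -0.7, -0.9]
finger_gap: 33.4
grasp_force: 30.0
```

Call:
arm_command:
  series:
    - {"offset": [0.002, -0.03, 0], "rotation": [0, 0, 0], "jaw": 0.025}
    - {"offset": [0.005, -0.08, 0], "rotation": [0, 0, 0], "jaw": 0.025}
    - {"offset": [0.008, -0.125, 0], "rotation": [0, 0, 0], "jaw": 0.025}
    - {"offset": [0.01, -0.17, 0], "rotation": [0, 0, 0], "jaw": 0.025}
    - {"offset": [0.013, -0.215, 0], "rotation": [0, 0, 0], "jaw": 0.025}
    - {"offset": [0.016, -0.26, 0], "rotation": [0, 0, 0], "jaw": 0.025}
    - {"offset": [0.018, -0.28, 0], "rotation": [0, 0, 0], "jaw": 0.025}
    - {"offset": [0.018, -0.285, 0], "rotation": [0, 0, 0], "jaw": 0.025}

```text
clock: 18.3
tool_pos: [503.2, 14.8, 224.5]
tcp_rot: [0.002, 1.0, -0.0, -0.0]
ft_force: [0.6, 0.1, -1.5]
finger_gap: 33.1
grasp_force: 30.0
```

```bash
python3 - <<'E'
from h import *
np.set_printoptions(precision=1,suppress=True)
t=snap('top');s=snap('side')
e=env.sense(); P=e['tool_pos']; print(P,e['tcp_rot'],e['finger_gap'])
print('side proj head,tip',proj(s,[P+[0,0,17],P+[0,0,-105],[502,-39,90],[502,-39,0],[460,-39,6],[547,-39,6]]),'top',proj(t,[P+[0,0,-105],[502,-39,90]]))
f=lambda i,x,y,w,h,k: cv2.convertScaleAbs(cv2.resize(i['frame'][y:y+h,x:x+w,::-1],None,fx=k,fy=k,interpolation=2),alpha=1.2)
cv2.imwrite('pics/g6.png',f(s,300,110,130,110,6)[:600])
# silhouettes: handle (tan) and foot (brown) in side
b,c=foot(s['frame'],(5,80,30),(25,255,130),(310,175,100,50)); print('foot',b,c)
E
```

```text
[503.5  16.6 224.5] [ 0.  1.  0. -0.] 33.225658608734996
side proj head,tip [[359.4 143.5]
 [357.2 185.9]
 [357.6 186.1]
 [356.2 212.8]
 [370.4 211.8]
 [341.2 210.3]] top [[316.4 225.7]
 [333.9 226.9]]
foot [342 203  30  18 364] [356.1 212.5]
```

View pics/g6.png

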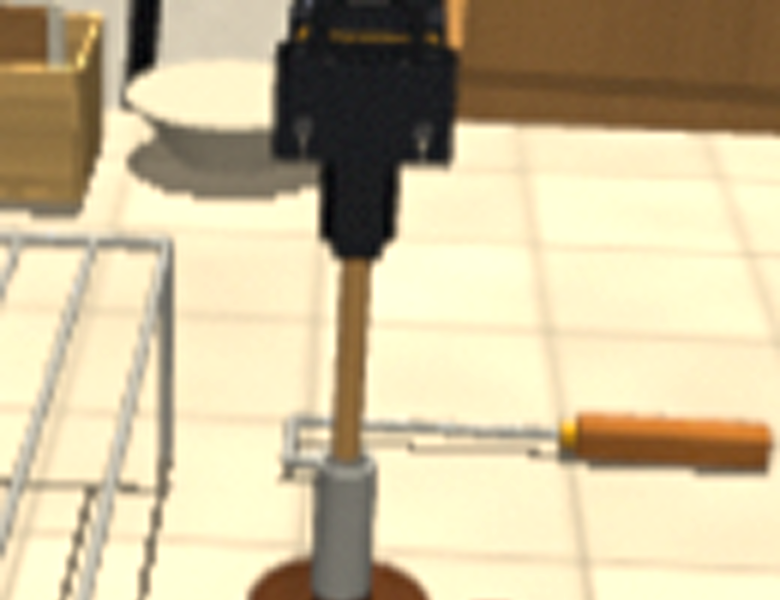

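The dauber hangs vertical. Its tip is at crop column 344 and the stand's tube mouth at 346, so x is aligned, and the hook lies flat to the right. Next I'll move over the mouth.

Call:
arm_command:
  series:
    - {"offset": [0.0015, -0.015, 0], "rotation": [0, 0, 0], "jaw": 0.025}
    - {"offset": [0.0015, -0.035, 0], "rotation": [0, 0, 0], "jaw": 0.025}
    - {"offset": [0.0015, -0.05, 0], "rotation": [0, 0, 0], "jaw": 0.025}
    - {"offset": [0.0015, -0.055, 0], "rotation": [0, 0, 0], "jaw": 0.025}
    - {"offset": [0.0015, -0.055, 0], "rotation": [0, 0, 0], "jaw": 0.025}
    - {"offset": [0.0015, -0.055, 0], "rotation": [0, 0, 0], "jaw": 0.025}

```text
clock: 19.0
tool_pos: [502.1, -37.7, 224.7]
tcp_rot: [0.0, 1.0, 0.0, -0.0]
ft_force: [-0.3, 0.1, 0.4]
finger_gap: 33.1
grasp_force: 30.0
```

```bash
python3 - <<'E'
from h import *
np.set_printoptions(precision=1,suppress=True)
s=snap('side');e=env.sense(); P=e['tool_pos']; print(P,e['ft_force'])
# column centres: handle rows above mouth, tube rows below
F=s['frame'].astype(int)
hsv=cv2.cvtColor(s['frame'],cv2.COLOR_RGB2HSV)
for r in range(160,208,3): print(r,' '.join('%d/%d'%(hsv[r,c,1],hsv[r,c,2]) for c in range(349,367)))
print(proj(s,[P+[0,0,-105],[502,-39,90]]))
E
```

```text
[502.  -37.7 224.7] [ 0.1  0.8 -0.7]
160 59/221 60/220 60/211 62/202 60/208 60/221 55/229 59/230 98/127 149/111 150/121 151/115 102/132 58/233 52/234 53/232 55/232 55/233
163 60/210 60/209 62/200 60/192 60/199 61/213 61/217 68/185 120/117 153/113 153/120 149/111 96/135 60/218 59/221 60/221 60/220 59/220
166 60/220 63/218 59/206 59/198 59/211 58/224 58/228 73/182 122/119 149/115 151/118 140/113 81/163 60/227 57/228 56/226 57/225 58/226
169 60/221 60/215 60/205 59/198 60/211 59/225 60/226 78/166 131/117 152/116 151/118 125/116 70/189 61/226 59/225 59/225 58/225 58/224
172 61/220 60/212 61/201 61/198 60/215 58/226 61/225 87/141 141/110 146/115 153/117 124/111 67/187 59/223 58/223 58/223 60/222 59/221
175 59/220 60/213 60/200 62/202 61/219 58/227 61/226 89/149 147/111 152/116 152/114 109/117 60/220 59/225 58/223 60/222 58/223 60/222
178 55/200 55/193 58/185 58/198 58/214 57/222 56/220 58/214 66/193 71/194 68/202 62/209 59/226 56/226 59/225 59/226 58/225 58/226
181 32/142 56/165 55/162 57/169 59/181 56/181 52/153 50/152 51/154 51/156 51/155 45/137 44/139 42/139 42/139 36/127 33/123 38/129
[... 312 characters left out ...]
7 23/99 26/98 21/95 20/88 46/122 63/223 59/225 58/224 59/223
193 61/216 61/201 62/203 50/127 25/82 24/85 22/91 21/96 24/96 26/99 26/98 22/94 26/89 51/140 62/223 58/226 57/224 58/225
196 61/212 61/197 62/206 51/109 22/80 26/87 24/94 23/98 23/99 25/101 26/100 22/93 29/96 56/172 58/227 58/228 57/227 56/227
199 60/204 61/193 63/211 51/111 25/83 20/89 27/96 26/99 26/100 23/99 26/97 23/89 35/96 56/186 58/228 55/227 57/227 55/227
202 70/174 72/163 72/142 41/88 22/83 22/91 24/97 20/100 26/99 26/100 23/99 23/89 38/93 68/183 63/208 62/207 61/208 61/210
205 198/81 190/82 149/77 27/76 21/86 22/93 29/98 26/99 28/99 24/97 24/96 20/88 48/80 172/89 186/92 184/90 161/95 124/115
[[358.1 177. ]
 [357.6 186.1]]
```

Call:
arm_command:
  series:
    - {"offset": [-0.0005, -0.0012, 0.015], "rotation": [0, 0, 0], "jaw": 0.025}
    - {"offset": [-0.0005, -0.0012, 0.024], "rotation": [0, 0, 0], "jaw": 0.025}
    - {"offset": [-0.0005, -0.0012, 0.029], "rotation": [0, 0, 0], "jaw": 0.025}
    - {"offset": [-0.0005, -0.0012, 0.033], "rotation": [0, 0, 0], "jaw": 0.025}
    - {"offset": [-0.0005, -0.0012, 0.037], "rotation": [0, 0, 0], "jaw": 0.025}
    - {"offset": [-0.0005, -0.0012, 0.041], "rotation": [0, 0, 0], "jaw": 0.025}
    - {"offset": [-0.0005, -0.0012, 0.044], "rotation": [0, 0, 0], "jaw": 0.025}
    - {"offset": [-0.0005, -0.0012, 0.044], "rotation": [0, 0, 0], "jaw": 0.025}

```text
clock: 19.85
tool_pos: [502.4, -39.5, 180.4]
tcp_rot: [0.0, 1.0, 0.0, -0.0]
ft_force: [-0.9, -0.8, -0.6]
finger_gap: 33.3
grasp_force: 30.0
```

```bash
python3 - <<'E'
from h import *
np.set_printoptions(precision=1,suppress=True)
s=snap('side');e=env.sense(); P=e['tool_pos']; print(P,e['ft_force'],e['moment'])
hsv=cv2.cvtColor(s['frame'],cv2.COLOR_RGB2HSV)
for r in range(172,196,3): print(r,' '.join('%d/%d'%(hsv[r,c,1],hsv[r,c,2]) for c in range(350,366)))
E
```

```text
[502.5 -39.6 180.7] [ 0.2 -0.3 -1.1] [0.  0.1 0. ]
172 62/214 60/203 61/201 60/216 58/226 60/227 89/144 136/114 150/117 153/117 112/118 60/220 57/225 57/224 57/223 58/223
175 60/214 61/202 61/204 61/222 57/229 59/229 94/127 148/112 149/118 149/115 105/129 62/223 58/225 59/223 59/223 58/223
178 58/194 58/186 58/199 58/218 57/223 61/204 102/125 150/114 149/118 148/112 96/138 62/226 57/229 58/227 58/226 58/227
181 53/167 56/164 57/170 58/184 57/185 59/133 125/110 148/117 148/121 142/113 86/113 44/138 42/141 42/141 34/128 34/126
184 59/161 62/165 61/171 55/143 48/160 68/112 137/108 148/119 150/122 144/110 77/113 56/158 61/188 62/189 61/189 62/189
187 34/121 33/125 32/111 22/81 23/79 76/87 130/106 146/117 145/121 144/106 66/81 26/77 45/119 62/223 59/226 59/226
190 62/169 59/163 48/96 27/76 21/84 20/91 24/97 19/96 23/98 26/99 21/97 20/89 49/126 62/223 58/226 59/225
193 61/202 62/205 52/127 25/83 24/85 22/93 23/98 26/100 26/100 28/99 27/96 25/91 52/141 62/225 57/227 58/226
```

Call:
arm_command:
  series:
    - {"offset": [0, 0, 0.01], "rotation": [0, 0, 0], "jaw": 0.025}
    - {"offset": [0, 0, 0.02], "rotation": [0, 0, 0], "jaw": 0.025}
    - {"offset": [0, 0, 0.03], "rotation": [0, 0, 0], "jaw": 0.025}
    - {"offset": [0, 0, 0.038], "rotation": [0, 0, 0], "jaw": 0.025}
    - {"offset": [0, 0, 0.044], "rotation": [0, 0, 0], "jaw": 0.025}
    - {"offset": [0, 0, 0.049], "rotation": [0, 0, 0], "jaw": 0.025}
    - {"offset": [0, 0, 0.053], "rotation": [0, 0, 0], "jaw": 0.025}
    - {"offset": [0, 0, 0.053], "rotation": [0, 0, 0], "jaw": 0.025}

```text
clock: 20.7
tool_pos: [502.4, -39.6, 127.3]
tcp_rot: [0.0, 1.0, 0.0, -0.0]
ft_force: [-0.3, 0.7, -0.2]
finger_gap: 32.8
grasp_force: 30.0
```

Call:
arm_command:
  series:
    - {"offset": [0, 0, 0.001], "rotation": [0, 0, 0], "jaw": 0.025}
    - {"offset": [0, 0, 0.002], "rotation": [0, 0, 0], "jaw": 0.025}
    - {"offset": [0, 0, 0.002], "rotation": [0, 0, 0], "jaw": 0.025}

```text
clock: 21.0
tool_pos: [502.5, -39.6, 125.8]
tcp_rot: [0.0, 1.0, -0.0, 0.0]
ft_force: [-0.2, 0.3, -1.0]
finger_gap: 34.1
grasp_force: 30.0
```

Call:
arm_command:
  series:
    - {"offset": [0, 0, 0.0007], "rotation": [0, 0, 0], "jaw": 0.025}
    - {"offset": [0, 0, 0.0012], "rotation": [0, 0, 0], "jaw": 0.025}
    - {"offset": [0, 0, 0.0012], "rotation": [0, 0, 0], "jaw": 0.025}

```text
clock: 21.3
tool_pos: [502.9, -39.6, 125.0]
tcp_rot: [0.0, 1.0, -0.0, 0.001]
ft_force: [-0.3, -0.2, 4.2]
finger_gap: 33.8
grasp_force: 30.0
```

Contact at 4 N at the expected depth, so the handle has bottomed out. I'll release it and lift straight up.

Call:
arm_command:
  series:
    - {"offset": [0, 0, 0], "rotation": [0, 0, 0], "jaw": 0.04}
    - {"offset": [0, 0, 0], "rotation": [0, 0, 0], "jaw": 0.05}
    - {"offset": [0, 0, 0], "rotation": [0, 0, 0], "jaw": 0.07}
    - {"offset": [0, 0, 0], "rotation": [0, 0, 0], "jaw": 0.085}
    - {"offset": [0, 0, 0], "rotation": [0, 0, 0], "jaw": 0.085}
    - {"offset": [0, 0, -0.02], "rotation": [0, 0, 0], "jaw": 0.085}
    - {"offset": [0, 0, -0.06], "rotation": [0, 0, 0], "jaw": 0.085}
    - {"offset": [0, 0, -0.1], "rotation": [0, 0, 0], "jaw": 0.085}

```text
clock: 22.1
tool_pos: [502.1, -39.5, 225.5]
tcp_rot: [0.0, 1.0, 0.0, -0.001]
ft_force: [-0.1, 0.1, 0.4]
finger_gap: 85.2
grasp_force: 0.0
```

Call:
arm_command:
  series:
    - {"offset": [0.03, 0, -0.03], "rotation": [0, 0, 0], "jaw": 0.085}
    - {"offset": [0.07, 0, -0.03], "rotation": [0, 0, 0], "jaw": 0.085}
    - {"offset": [0.1, 0, -0.03], "rotation": [0, 0, 0], "jaw": 0.085}
    - {"offset": [0.1, 0, -0.03], "rotation": [0, 0, 0], "jaw": 0.085}
    - {"offset": [0.1, 0, -0.03], "rotation": [0, 0, 0], "jaw": 0.085}

```text
clock: 22.6
tool_pos: [402.8, -39.6, 254.9]
tcp_rot: [0.001, 1.0, -0.0, 0.001]
ft_force: [-0.4, -0.2, -0.2]
finger_gap: 84.8
grasp_force: 0.0
```

```bash
python3 - <<'E'
from h import *
np.set_printoptions(precision=1,suppress=True)
s=snap('side');e=env.sense(); print(e['clock'],e['tool_pos'],e['ft_force'],e['finger_gap'])
b,c=foot(s['frame'],(0,0,0),(180,255,45),(335,145,45,45)); print('head',b,c)
def bb(x,y,H):
    th=np.linspace(0,6.28,60); q=proj(s,np.vstack([np.c_[x+17*np.cos(th),y+17*np.sin(th),np.full(60,H+k)] for k in(-17,17)])); return np.r_[q.min(0),q.max(0)]
print('expect',bb(502.5,-39.5,142))
b,c=foot(s['frame'],(5,80,30),(25,255,130),(310,175,100,50)); print('foot',b,c)
E
```

```text
22.65 [403.1 -39.7 254.7] [ 0.9  0.2 -0.7] 85.16409200001716
head [354 163  10  14 126] [358.5 169.7]
expect [352.  161.6 364.7 177.7]
foot [341 203  31  18 367] [356.1 212.5]
```

```bash
python3 -c "
from cell import env
print(env.job_done())"
```

```text
the job is handed in; nothing more can be done
None
```

The job is handed in at about 23 s: the stand was drawn clear of the rack with the boot hook and stayed upright, the hook lies flat on the console, and the dauber is bottomed out in its stand's tube, released.

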